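# Line up specimen blocks in the imaging bay

### The arm

A 6-joint arm with a two-finger parallel gripper is mounted at the origin on the work surface. World frame = base frame: x ahead of the robot, y to its left, z up, the work surface at z = 0. Lengths are in m, angles in rad, forces in N, time in s.
With the tool pointing down it reaches from about 0.3 to 0.775 m from the base axis. Payload 14.6 kg.
Tool frame: the origin (TCP) lies midway between the tips of the shut fingers; the grasp point (between the pads) lies 19 mm behind it; z points along the fingers, y is the line along which they close (so a half turn about z gives the same grasp; the last joint's range is limited). The gripper opens to 94 mm and grips with 3 to 60 N. Pads are 16 mm wide; open, the fingers measure 119 mm over their backs; the gripper's body (75 mm by 177 mm) begins 78 mm behind the grasp point.
Start: joints at [-1.284, 0.3, 1.521, -0, 1.321, -0.067], TCP at [0.191, -0.516, 0.205] pointing down, gripper open.
Joint ranges: [-3.03, 3.03], [-0.79, 2.21], [0.23, 2.52], [-1.04, 4.18], [0, 3.07], [-2.55, 2.55]. Speed limits (rad/s): [2.22, 2.22, 2.57, 3.14, 3.14, 3.14].

### API

Orientations are given as a unit quaternion [w, x, y, z].
In Python, from workcell import sense, snapshot, camera_params, hand_in gives the robot as it stands.
- The arm moves only by the shell command python3 -m inch 'ROWS' [FORCE]. ROWS is JSON, one flat list of numbers, 5 for each row, row after row: the shift along the tool's x, y, z as a fraction of full scale, then the turn about the tool's z as a fraction of full scale, then the closure, from -1 (fully open) to 1 (shut). In form: [dx, dy, dz, yaw, fingers, dx, dy, dz, yaw, fingers, ...]. A call has 1 to 20 rows; each row is the pose to reach, as a shift and turn from the pose commanded when the call began, along the tool's axes at that moment; what a row does not reach only later rows make up. Full scale, the value 1, is 0.25 m for a shift and 90 degrees for a turn. A row lasts 1/12 s, in which the tool goes at most 41.7 mm and 7.16 degrees, less where a joint would pass 70% of its speed; a pose out of reach is approached as far as the arm can. A call with a number of a shift or a turn outside -1 to 1 is refused whole. A call with a gripper value outside its range is refused whole. The fingers move at their own pace and stop on an object; FORCE is the grip in N (left out, the last holds). Time passes only in rows, so rows that repeat a pose let the fingers close. It gives the time, the measured TCP pose, the force, the opening and the grip force at its end, in the units of the state.
- sense(): the state, without advancing time (a new reading comes with each control period).
- snapshot(name): name is "scene" or "top" or "wrist"; returns (picture, depth): 400x640x3 uint8, red, green, blue; 400x640 float32, m along the optical axis (not along the pixel's ray), 0 where there is no reading.
- camera_params(name): a dict with "mtx" (3x3 intrinsics, pixels), "k1" (the pictures are not rectified: a ray, as slopes to the right and down, at radius r is drawn at 1 + k1 r^2 times it, then the intrinsics apply), "R" (3x3) and "t" (3): a world point X has camera coordinates R X + t. Camera axes: x right, y down, z forward; pixel columns grow to the right and rows downward; lengths in m; the calibration is good to about 2 mm. A picture is of the moment at which its call begins: read the wrist's pose just before it. camera_params takes no time and is no camera call; for the wrist camera it gives the pose at the moment of the call.
- hand_in(): hands the job in; it is judged then, once.
The state is a dict: "clock": time; "joint_positions": joint angles; "dq": joint speeds; "joint_torque": joint torques, N m; "eef_pos": TCP position; "tool_rot": TCP orientation; "contact_force": force on the tool from outside, world axes, zero at the start; "moment": the same for the moment, N m; "grip_width": finger opening in m; "gripper_force": force on a finger pad.
Only numpy, scipy, OpenCV 4.12 (cv2) and the standard library are available. Lean on these libraries where they do the work, as an engineer would, in place of code of your own. Each camera call takes 0.05 s, during which the arm holds its last target. There are 200 camera calls.

### The job

Take the sprung end stop of the imaging bay by its upright knob and pull it all the way out; then slide the three specimen blocks under the glass into one neat row, long sides flat against the fence, touching one another without gaps, and the end one butted up against the bar of the pulled-out stop (the blocks may be in any order). Keep the blocks flat on the bench rather than lifting them, do not knock the glass cover, and leave everything else on the bench alone.

Things in the scene. Friction and masses are not known exactly. Their poses are not given: they have to be found in the camera images.
- bay: imaging bay fixed to the bench: a straight aluminium fence 25 mm high. Origin at bench level on the fence's front face; x points through the fence, away from the blocks (they come from -x), roughly along world +y; y runs along it, roughly back towards the robot. The front face is the plane x = 0 from y = -150 mm to the end stop's housing (y = 113 to 157 mm, front also at x = 0, 30 mm high)
- glass_cover: clear glass plate 6 mm thick, fixed level over the fence on two posts; frame as the bay's. It covers x = -45 to 80 mm, y = -155 to 210 mm, underside 130 mm above the bench. It overhangs the row's place, so an upright gripper does not fit: tilt the tool 25 to 45 degrees, fingers reaching forwards under it
- end_stop (a joint): how far the sprung end stop is pulled out along bay -x (m): 0 in, 0.045 fully out. Friction (4 N) holds it against its spring where it is left. Steel bar 16 mm wide (bay y = 127 to 143 mm), 2 to 14 mm above the bench; front end at bay x = -4 mm when in, -49 mm when out; a thin 6 mm stem joins it to the knob. The row butts against the bar's side, bay y = 127 mm
- stop_knob (a point): the end stop's knob: an upright dark steel post 12 mm in diameter from 3 to 46 mm above the bench (a 15 mm wide cap on the top 5 mm). This point is on its axis, 32 mm above the bench, at bay x = -50 mm, y = 135 mm when the stop is fully in
- block1: a flat cast-resin specimen block, ivory with a small rectangle of steel in its top, 28 mm (its x) by 44 mm (its y) by 22 mm high, about 80 g, loose on the bench; origin at the centre of its underside. The three blocks are alike
- block2: a flat cast-resin specimen block, ivory with a small rectangle of steel in its top, 28 mm (its x) by 44 mm (its y) by 22 mm high, about 80 g, loose on the bench; origin at the centre of its underside. The three blocks are alike
- block3: a flat cast-resin specimen block, ivory with a small rectangle of steel in its top, 28 mm (its x) by 44 mm (its y) by 22 mm high, about 80 g, loose on the bench; origin at the centre of its underside. The three blocks are alike
- petri_dish: bystander: covered clear dish, 60 mm across, 15 mm high; origin under its centre
- eyepiece_cap: bystander: grey plastic eyepiece cap, 42 mm across, 14 mm high; origin under its centre
- hex_key: bystander: L-shaped steel hex key lying flat, 5 mm thick, long leg 70 mm along its x, short leg 25 mm to +y at its +x end; origin under the middle of the long leg
- reagent_bottle: bystander: bottle 56 mm across, 110 mm high; origin under its centre
- sample_jar: bystander: jar 52 mm across, 65 mm high; origin under its centre
- slide_box: bystander: flat box for microscope slides, 100 x 160 x 35 mm; origin under its centre
- mouse: bystander: round computer mouse, 60 mm across, 31 mm high; origin under its centre
Not all that is in view belongs to the job. Leave any brown look-alike of the block1 alone. Leave any green look-alike of the block3 alone.

How it is judged:
On the way, in this order (a step that is already met when the one before it is completed fails the run):
1. the end stop is pulled out to its stop (over 41 of 45 mm) (value of joint end_stop above 0.041 m), for 0.2 s.
2. the three blocks then stand in the row against fence and end stop (value of joint end_stop above 0.041 m and x of block1 in the frame of bay between -0.0175 and -0.01 m and angle between the y axis of each of block1, block2, block3 and the y axis of bay, either way round below 0.08 rad and height (world z) of each of block1, block2, block3 below 0.004 m and angle between each of block1, block2, block3's own z axis and vertical below 0.08 rad and x of block2 in the frame of bay between -0.0175 and -0.01 m and x of block3 in the frame of bay between -0.0175 and -0.01 m and horizontal distance between block1 and block2 below 0.093 m and horizontal distance between each of block2, block1 and block3 below 0.093 m and y of any of block1, block2, block3 in the frame of bay above 0.101 m), for 0.2 s.
At the end, for the whole second after the job is handed in: The end stop is out over 41 mm; every block lies flat on the bench at rest, its long side within about 3.5 mm of the fence and within 0.08 rad (4.5 degrees) of parallel to it; the gaps between the blocks add up to less than 5 mm; the end block is within 4 mm of the stop's bar (all of step 2 and linear speed of each of block1, block2, block3 below 0.01 m/s); the robot touches nothing.
It fails at once if a block is lifted more than 12 mm off the bench (height (world z) of any of block1, block2, block3 above 0.012 m).
It fails at once if the glass cover is knocked (over 5 N) (contact force between any of the fingers, the arm and glass_cover above 5 N).
It fails at once if a bystander is moved more than 20 mm (distance of any of petri_dish, eyepiece_cap, hex_key, reagent_bottle, sample_jar, slide_box, mouse from where it was at the start of the episode above 0.02 m).
It also fails if it takes over 66 s, if anything falls off the work surface, if the arm or the gripper's body presses on something with over 40 N, if the wrist force passes 120 N, or if a joint passes its speed limit or range.

## Working session

There is one attempt and no reset: what is moved stays moved. The work goes in short steps, Python scripts to look and compute and a shell command to move; the robot and the scene stay as the last step left them, time stands still between calls to the robot, and variables do not carry over. Pictures are saved under pics/ and viewed, at most 10 in all, crops included, and the job is handed in when it is done.

```bash
mkdir -p pics; ls
python3 - <<'E'
from workcell import *
import cv2,numpy as np
np.set_printoptions(precision=4,suppress=True)
for n in("top","scene"):
    p=camera_params(n);print(n,p)
    im,d=snapshot(n);cv2.imwrite(f"pics/{n}0.png",im[:,:,::-1]);np.savez(f"{n}0.npz",im=im,d=d)
print(sense())
E
```

```text
pics
top {'mtx': array([[511.1507,   0.    , 319.5819],
       [  0.    , 511.1507, 202.4102],
       [  0.    ,   0.    ,   1.    ]]), 'k1': -0.127593047783104, 'R': array([[ 0.0119, -0.9999,  0.0062],
       [-0.9943, -0.0125, -0.1061],
       [ 0.1062, -0.0049, -0.9943]]), 't': array([-0.0536,  0.6074,  1.3807])}
scene {'mtx': array([[401.4289,   0.    , 323.2212],
       [  0.    , 401.4289, 201.0693],
       [  0.    ,   0.    ,   1.    ]]), 'k1': -0.012252429289499921, 'R': array([[-0.4439, -0.8961, -0.0019],
       [-0.8537,  0.4235, -0.303 ],
       [ 0.2723, -0.1328, -0.953 ]]), 't': array([0.2262, 0.5249, 0.8429])}
{'clock': 0.1, 'joint_positions': array([-1.2836,  0.3004,  1.5215,  0.    ,  1.3207, -0.0666]), 'dq': array([-0.    ,  0.0011, -0.0015, -0.0019,  0.001 , -0.    ]), 'joint_torque': array([ -0.0004, -53.2644, -35.3282,   0.0709,   0.0235,  -0.    ]), 'eef_pos': array([ 0.1905, -0.5157,  0.2049]), 'tool_rot': array([-0.0005,  0.9844,  0.176 , -0.0001]), 'contact_force': array([-0.3365, -0.2177, -0.6872]), 'moment': array([ 0.0228,  0.01  , -0.0096]), 'gripper_force': 0.0, 'grip_width': 0.09392502303923964}
```

View pics/top0.png

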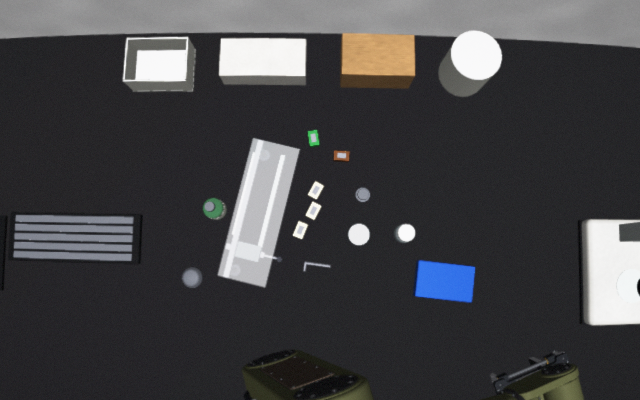

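View pics/scene0.png

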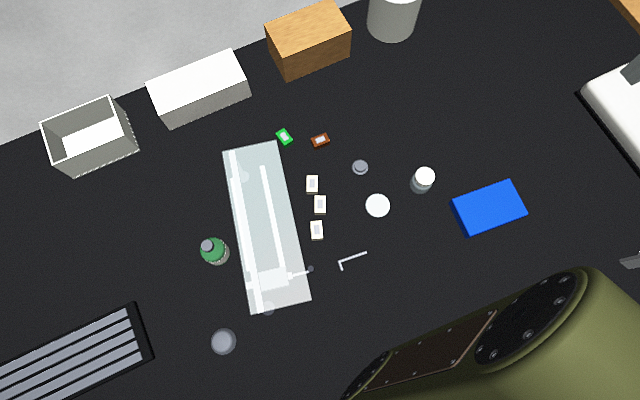

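The top view shows three ivory blocks at (316,190), (313,211) and (300,230), all right of the fence edge, which runs from (284,157) to (262,247). The knob is at about (279,259). The look-alikes are green at (313,138) and brown at (342,156), and only the ivory ones fit the description. I'll confirm that in a crop, measure positions, and read the move tool's usage, because the rows have no tilt entry.

View pics/crop0.png

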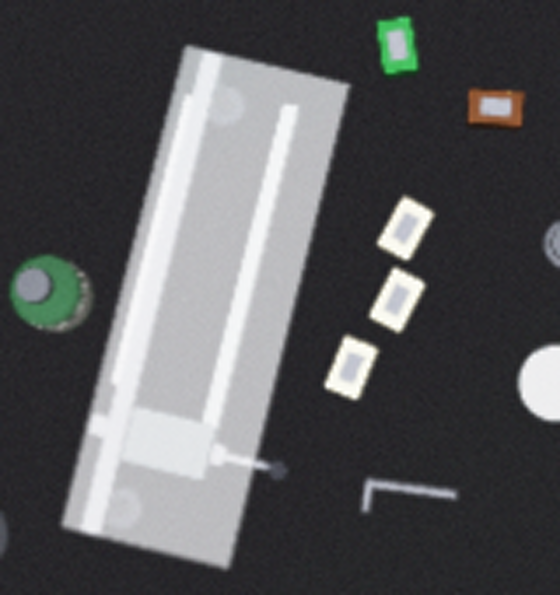

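The crop confirms it: three ivory blocks with steel rectangles, a fence under tinted glass from crop (290,105) to (210,425), and the dark knob at crop (278,470). Next I'll measure the poses.

```bash
cat > h.py <<'E'
import cv2,numpy as np
from workcell import *
np.set_printoptions(precision=4,suppress=True)
def ray(p,uv,z):
    uv=np.atleast_2d(np.asarray(uv,float));K=p['mtx']
    s=cv2.undistortPoints(uv.reshape(-1,1,2),K,np.array([p['k1'],0,0,0,0]))[:,0]
    R,t=p['R'],np.ravel(p['t']);c=-R.T@t
    d=np.c_[s,np.ones(len(s))]@R
    return c+d*((z-c[2])/d[:,2])[:,None]
def blocks(im,p,roi,z=.022):
    m=((im.min(2)>150)).astype(np.uint8)
    x0,x1,y0,y1=roi;k=np.zeros_like(m);k[y0:y1,x0:x1]=m[y0:y1,x0:x1]
    k=cv2.morphologyEx(k,cv2.MORPH_CLOSE,np.ones((3,3)))
    out=[]
    for c in cv2.findContours(k,cv2.RETR_EXTERNAL,cv2.CHAIN_APPROX_NONE)[0]:
        if cv2.contourArea(c)<40: continue
        w=ray(p,c[:,0],z)[:,:2]
        (cx,cy),(a,b),an=cv2.minAreaRect((w*1000).astype(np.float32))
        if a>b: an+=90; a,b=b,a   # long side dir = an+90
        out.append((cx,cy,a,b,(an+90)%180))
    return out
E
python3 - <<'E'
from h import *
for n,roi in(("top",(290,325,178,242)),("scene",(302,330,170,245))):
    p=camera_params(n);im=np.load(n+'0.npz')['im']
    for b in blocks(im,p,roi): print(n,np.array(b))
    if n=="top":
        g=lambda x,y:(x/3.5+200-.5,y/3.5+125-.5)
        print('fence front',ray(p,[g(299,107),g(219,424)],.025))
        print('glass',ray(p,[g(349,83),g(230,568)],.136))
        print('knob',ray(p,[g(278,469)],.046))
        print('hexkey',ray(p,[g(367,482),g(457,494),g(366,510)],.005))
        print('brown,green',ray(p,[(342,156),(313,138)],.022), ray(p,[(358,234)],.015))
    else: print('knob scene',ray(p,[(310,269)],.046))
E
```

```text
top [532.4135   7.5675  27.6653  43.265  157.7231]
top [587.1677 -27.9176  27.3951  43.7085 154.2303]
top [644.6357 -34.2194  27.4797  43.2944 151.9401]
fence front [[0.7414 0.0528 0.025 ]
 [0.4869 0.111  0.025 ]]
glass [[0.7377 0.0089 0.136 ]
 [0.3808 0.0892 0.136 ]]
knob [[0.4523 0.0623 0.046 ]]
hexkey [[ 0.4427 -0.0059  0.005 ]
 [ 0.4341 -0.0777  0.005 ]
 [ 0.4205 -0.0054  0.005 ]]
brown,green [[ 0.7414 -0.1078  0.022 ]
 [ 0.7922 -0.0254  0.022 ]] [[ 0.5228 -0.1543  0.015 ]]
scene [532.3895   8.0097  28.9171  44.5931 154.2182]
scene [586.395  -27.8398  27.1598  43.7016 153.6118]
scene [643.3154 -33.6033  27.558   42.6387 153.919 ]
knob scene [[0.449  0.0635 0.046 ]]
```

```bash
python3 -m inch '[0.9,-0.5,-0.2,-0.632,-1,0.9,-0.5,-0.2,-0.632,-1,0.9,-0.5,-0.2,-0.632,-1,0.9,-0.5,-0.2,-0.632,-1,0.9,-0.5,-0.2,-0.632,-1,0.9,-0.5,-0.2,-0.632,-1,0.9,-0.5,-0.2,-0.632,-1,0.9,-0.5,-0.2,-0.632,-1,0.9,-0.5,-0.2,-0.632,-1]'
python3 -c "
from workcell import *;s=sense();print(s)"
```

```text
clock: 0.85
eef_pos: [0.3588, -0.3199, 0.2554]
tool_rot: [-0.0, 0.779, 0.627, -0.0]
contact_force: [0.4, -0.1, 0.7]
grip_width: 0.0942
gripper_force: 0.0
{'clock': 0.85, 'joint_positions': array([-8.04320991e-01,  1.07389508e-01,  1.63540476e+00, -4.32407766e-05,
        1.39884954e+00, -5.87750716e-01]), 'dq': array([-0.03408249,  0.00942149,  0.00366793, -0.0019142 , -0.00088941,
        0.22513245]), 'joint_torque': array([  1.57966934, -43.35184336, -36.46489978,   0.11884287,
         0.1021137 ,  -2.66653843]), 'eef_pos': array([ 0.35883444, -0.31992688,  0.25543465]), 'tool_rot': array([-2.35745504e-05,  7.79382467e-01,  6.26548458e-01, -2.34991081e-05]), 'contact_force': array([ 0.38069623, -0.13830013,  0.69286012]), 'moment': array([-0.05434854, -0.04572178,  0.05570282]), 'gripper_force': 0.0, 'grip_width': 0.09422342687034227}
```

```bash
python3 -m inch '[1,0,0,0,-1,1,0,0,0,-1,1,0,0,0,-1,1,0,0,0,-1,1,0,0,0,-1,1,0,0,0,-1,1,0,0,0,-1]' >/dev/null
python3 -m inch '[1,0,0,0,-1,1,0,0,0,-1,1,0,0,0,-1,1,0,0,0,-1,1,0,0,0,-1,1,0,0,0,-1,1,0,0,0,-1]' >/dev/null
python3 -m inch '[1,-0.8,0,0,-1,1,-0.8,0,0,-1,1,-0.8,0,0,-1,1,-0.8,0,0,-1,1,-0.8,0,0,-1,1,-0.8,0,0,-1,1,-0.8,0,0,-1,1,-0.8,0,0,-1]' 
python3 -m inch '[0.4,-0.75,0,0,-1,0.4,-0.75,0,0,-1,0.4,-0.75,0,0,-1,0.4,-0.75,0,0,-1,0.4,-0.75,0,0,-1,0.4,-0.75,0,0,-1]'
python3 -m inch '[1,0,0,0,-1,1,0,0,0,-1,1,0,0,0,-1,1,0,0,0,-1,1,0,0,0,-1,1,0,0,0,-1,1,0,0,0,-1,1,0,0,0,-1]'
python3 -c "
from workcell import *;s=sense();print(s['joint_positions'])"
```

```text
clock: 2.68
eef_pos: [0.329, 0.4567, 0.2549]
tool_rot: [-0.0, 0.783, 0.622, -0.0]
contact_force: [0.2, 0.4, -0.2]
grip_width: 0.0937
gripper_force: 0.0
clock: 3.18
eef_pos: [0.1658, 0.5965, 0.2544]
tool_rot: [-0.0, 0.782, 0.623, -0.001]
contact_force: [-0.5, -1.0, -0.7]
grip_width: 0.0941
gripper_force: 0.0
clock: 3.85
eef_pos: [0.2141, 0.7895, 0.2283]
tool_rot: [-0.002, 0.783, 0.622, 0.003]
contact_force: [0.4, -0.2, -3.1]
grip_width: 0.0943
gripper_force: 0.0
[1.26087523e+00 1.07030864e+00 2.43579266e-01 1.16142299e-03
 1.82088085e+00 1.49022146e+00]
```

```bash
python3 -m inch '[1,0,0,0,-1,1,0,0,0,-1,1,0,0,0,-1,1,0,0,0,-1,1,0,0,0,-1,1,0,0,0,-1,1,0,0,0,-1,1,0,0,0,-1]'
python3 -c "
from workcell import *;s=sense();print(s['joint_positions'],s['tool_rot'])"
python3 -m inch '[0,0,0,0,-1]'
python3 -c "
from workcell import *;s=sense();print(s['joint_positions'],s['tool_rot'])"
```

```text
clock: 4.52
eef_pos: [0.2127, 0.816, 0.1922]
tool_rot: [-0.016, 0.782, 0.623, 0.022]
contact_force: [0.1, -0.0, 0.2]
grip_width: 0.0939
gripper_force: 0.0
[1.27162019 1.11902682 0.23550929 0.00223965 1.7318607  1.49642029] [-0.01645826  0.78152719  0.62325965  0.02217626]
clock: 4.6
eef_pos: [0.2127, 0.8159, 0.1918]
tool_rot: [-0.016, 0.781, 0.623, 0.022]
contact_force: [0.1, -0.2, -0.4]
grip_width: 0.0942
gripper_force: 0.0
[1.27167706 1.11941921 0.23578761 0.00222786 1.73191964 1.49634272] [-0.0162478   0.78149402  0.62331729  0.02187838]
```

```bash
python3 -m inch '[-0.4,0,0,0,-1,-0.4,0,0,0,-1,-0.4,0,0,0,-1,-0.4,0,0,0,-1]'
python3 -c "
from workcell import *;s=sense();print(s['joint_positions'],s['tool_rot'])"
```

```text
clock: 4.93
eef_pos: [0.1943, 0.734, 0.1886]
tool_rot: [-0.017, 0.781, 0.623, 0.022]
contact_force: [0.3, 1.0, 0.0]
grip_width: 0.0941
gripper_force: 0.0
[1.26277216 0.7805555  0.84160221 0.00271893 1.4637825  1.48684478] [-0.01659231  0.78149329  0.6232915   0.02237474]
```

```bash
python3 -m inch '[1,0,-0.5,0,-1,1,0,-0.5,0,-1,1,0,-0.5,0,-1,1,0,-0.5,0,-1,1,0,-0.5,0,-1,1,0,-0.5,0,-1]'|sed -n 1,3p
python3 -m inch '[1,0,-1,0,-1,1,0,-1,0,-1,1,0,-1,0,-1]'|sed -n 1,3p
python3 -m inch '[1,0,-1,0,-1,1,0,-1,0,-1,1,0,-1,0,-1,1,0,-1,0,-1,1,0,-1,0,-1,1,0,-1,0,-1]'|sed -n 1,3p
python3 -c "
from workcell import *;s=sense();print(s['joint_positions'],s['tool_rot'])"
```

```text
clock: 5.43
eef_pos: [0.2085, 0.8067, 0.2448]
tool_rot: [-0.024, 0.781, 0.623, 0.032]
clock: 5.68
eef_pos: [0.2029, 0.794, 0.3028]
tool_rot: [-0.034, 0.78, 0.623, 0.046]
clock: 6.18
eef_pos: [0.193, 0.7677, 0.3713]
tool_rot: [-0.041, 0.78, 0.622, 0.055]
[1.27637848 0.89660727 0.23462208 0.0057898  1.87352356 1.50269292] [-0.04105586  0.77994033  0.62210278  0.05473238]
```

```bash
for i in 1; do python3 -m inch '[1,0,0,0,-1,1,0,0,0,-1,1,0,0,0,-1]'|sed -n 1,3p; done
python3 -m inch '[1,0,0,0,-1,1,0,0,0,-1,1,0,0,0,-1]'|sed -n 1,3p
python3 -m inch '[1,0,0,0,-1,1,0,0,0,-1,1,0,0,0,-1]'|sed -n 1,3p
python3 -m inch '[1,0,1,0,-1,1,0,1,0,-1,1,0,1,0,-1]'|sed -n 1,3p
python3 -m inch '[1,0,1,0,-1,1,0,1,0,-1,1,0,1,0,-1]'|sed -n 1,3p
```

```text
clock: 6.43
eef_pos: [0.1967, 0.7915, 0.3393]
tool_rot: [-0.049, 0.779, 0.622, 0.065]
clock: 6.68
eef_pos: [0.1995, 0.8108, 0.315]
tool_rot: [-0.057, 0.778, 0.621, 0.075]
clock: 6.93
eef_pos: [0.2018, 0.8272, 0.297]
tool_rot: [-0.066, 0.777, 0.62, 0.087]
clock: 7.18
eef_pos: [0.2097, 0.8639, 0.2106]
tool_rot: [-0.072, 0.776, 0.619, 0.095]
clock: 7.43
eef_pos: [0.2151, 0.8897, 0.1317]
tool_rot: [-0.079, 0.775, 0.618, 0.104]
```

```bash
python3 -m inch '[1,0,-1,0,-1,1,0,-1,0,-1,1,0,-1,0,-1]'|sed -n 1,3p
python3 -m inch '[1,0,-1,0,-1,1,0,-1,0,-1,1,0,-1,0,-1]'|sed -n 1,3p
python3 -m inch '[1,0,-0.6,0,-1,1,0,-0.6,0,-1,1,0,-0.6,0,-1]'|sed -n 1,3p
python3 -m inch '[1,0,-0.4,0,-1,1,0,-0.4,0,-1,1,0,-0.4,0,-1]'|sed -n 1,3p
python3 -m inch '[1,0,-0.4,0,-1,1,0,-0.4,0,-1,1,0,-0.4,0,-1]'|sed -n 1,3p
python3 -m inch '[1,0,-0.4,0,-1,1,0,-0.4,0,-1,1,0,-0.4,0,-1]'|sed -n 1,3p
```

```text
clock: 7.68
eef_pos: [0.2105, 0.8756, 0.216]
tool_rot: [-0.086, 0.774, 0.617, 0.113]
clock: 7.93
eef_pos: [0.2048, 0.8568, 0.2917]
tool_rot: [-0.094, 0.772, 0.616, 0.123]
clock: 8.18
eef_pos: [0.2011, 0.8459, 0.3357]
tool_rot: [-0.103, 0.77, 0.615, 0.134]
clock: 8.43
eef_pos: [0.199, 0.8414, 0.3627]
tool_rot: [-0.111, 0.769, 0.613, 0.145]
clock: 8.68
eef_pos: [0.1968, 0.8359, 0.3906]
tool_rot: [-0.12, 0.766, 0.611, 0.156]
clock: 8.93
eef_pos: [0.1945, 0.8296, 0.4179]
tool_rot: [-0.129, 0.764, 0.61, 0.168]
```

```bash
python3 -m inch '[1,0,0.2,0,-1,1,0,0.2,0,-1,1,0,0.2,0,-1]'|sed -n 2,3p
python3 -m inch '[1,0,0.2,0,-1,1,0,0.2,0,-1,1,0,0.2,0,-1]'|sed -n 2,3p
python3 -m inch '[1,0,0.2,0,-1,1,0,0.2,0,-1,1,0,0.2,0,-1]'|sed -n 2,3p
python3 -m inch '[1,0,0.2,0,-1,1,0,0.2,0,-1,1,0,0.2,0,-1]'|sed -n 2,3p
python3 -m inch '[1,0,0.2,0,-1,1,0,0.2,0,-1,1,0,0.2,0,-1]'|sed -n 2,3p
python3 -m inch '[1,0,0.2,0,-1,1,0,0.2,0,-1,1,0,0.2,0,-1]'|sed -n 2,3p
python3 -m inch '[1,0,0.2,0,-1,1,0,0.2,0,-1,1,0,0.2,0,-1]'
python3 - <<'E'
from h import *
from scipy.spatial.transform import Rotation as R
s=sense();q=s['tool_rot'];M=R.from_quat([q[1],q[2],q[3],q[0]]).as_matrix();print(M,s['joint_positions'])
print(np.degrees(np.arccos(-M[2,2])),np.degrees(np.arctan2(M[1,2],M[0,2])),np.degrees(np.arctan2(M[1,1],M[0,1])))
E
```

```text
eef_pos: [0.1992, 0.8517, 0.3922]
tool_rot: [-0.137, 0.762, 0.608, 0.177]
eef_pos: [0.2029, 0.8697, 0.3739]
tool_rot: [-0.145, 0.759, 0.606, 0.188]
eef_pos: [0.2059, 0.8845, 0.3616]
tool_rot: [-0.154, 0.756, 0.604, 0.199]
eef_pos: [0.2084, 0.8971, 0.3532]
tool_rot: [-0.163, 0.753, 0.601, 0.211]
eef_pos: [0.2105, 0.9076, 0.3486]
tool_rot: [-0.172, 0.75, 0.599, 0.222]
eef_pos: [0.2122, 0.9165, 0.3475]
tool_rot: [-0.18, 0.747, 0.596, 0.233]
clock: 10.68
eef_pos: [0.2136, 0.9238, 0.3496]
tool_rot: [-0.189, 0.743, 0.594, 0.243]
contact_force: [-0.4, 0.3, -0.3]
grip_width: 0.0939
gripper_force: 0.0
[[ 0.1768  0.9746  0.1375]
 [ 0.7908 -0.2238  0.5697]
 [ 0.586   0.0081 -0.8102]] [1.2991 0.9875 0.2356 0.0212 1.2927 1.5231]
35.87989356244852 76.42716809987509 -12.934394023872352
```

```bash
cat >> h.py <<'E'
from scipy.spatial.transform import Rotation as Rot
O=np.array([.595,.086,0]);TH=np.radians(167.2)
BY=np.array([np.cos(TH),np.sin(TH),0]);BX=np.array([np.sin(TH),-np.cos(TH),0]);B=np.c_[BX,BY,[0,0,1]]
def tool():
    s=sense();q=s['tool_rot'];return s,Rot.from_quat([q[1],q[2],q[3],q[0]]).as_matrix()
def go(*targets):  # bay-frame TCP targets (mm); shifts as fractions from now
    s,M=tool();print('t',s['clock'],'bay mm',B.T@(s['eef_pos']-O)*1000,'q',s['joint_positions'],'F',B.T@s['contact_force'],s['grip_width'])
    for t in targets: print(t,M.T@(O+B@(np.array(t)/1000.)-s['eef_pos'])/.25)
E
python3 - <<'E'
from h import *
go((300,250,300),(100,150,300),(-150,135,250))
E
```

```text
t 10.6833 bay mm [732.478  557.5358 349.6   ] q [1.2991 0.9875 0.2356 0.0212 1.2927 1.5231] F [ 0.2062  0.4757 -0.2556] 0.0938611091601755
(300, 250, 300) [-1.5215  1.2326 -0.8433]
(100, 150, 300) [-2.1708  1.6344 -1.309 ]
(-150, 135, 250) [-3.0985  1.6952 -1.7325]
```

```bash
python3 -m inch '[-0.75,0.6,-0.43,0,-1,-0.75,0.6,-0.43,0,-1,-0.75,0.6,-0.43,0,-1,-0.75,0.6,-0.43,0,-1,-0.75,0.6,-0.43,0,-1,-0.75,0.6,-0.43,0,-1,-0.75,0.6,-0.43,0,-1]'|sed -n 1,3p
python3 -m inch '[-0.75,0.6,-0.43,0,-1,-0.75,0.6,-0.43,0,-1,-0.75,0.6,-0.43,0,-1,-0.75,0.6,-0.43,0,-1,-0.75,0.6,-0.43,0,-1,-0.75,0.6,-0.43,0,-1,-0.75,0.6,-0.43,0,-1]'|sed -n 1,3p
python3 -m inch '[-0.8,0.2,-0.43,0,-1,-0.8,0.2,-0.43,0,-1,-0.8,0.2,-0.43,0,-1,-0.8,0.2,-0.43,0,-1,-0.8,0.2,-0.43,0,-1,-0.8,0.2,-0.43,0,-1,-0.8,0.2,-0.43,0,-1]'|sed -n 1,3p
python3 -m inch '[-0.8,0.2,-0.43,0,-1,-0.8,0.2,-0.43,0,-1,-0.8,0.2,-0.43,0,-1,-0.8,0.2,-0.43,0,-1,-0.8,0.2,-0.43,0,-1,-0.8,0.2,-0.43,0,-1,-0.8,0.2,-0.43,0,-1]'|sed -n 1,3p
python3 - <<'E'
from h import *
go((-150,135,150))
p=camera_params('wrist');im,d=snapshot('wrist');cv2.imwrite('pics/w1.png',im[:,:,::-1]);np.savez('w1.npz',im=im,d=d,**p)
E
```

```text
clock: 11.27
eef_pos: [0.3016, 0.7054, 0.3307]
tool_rot: [-0.189, 0.743, 0.594, 0.244]
clock: 11.85
eef_pos: [0.4011, 0.4608, 0.309]
tool_rot: [-0.189, 0.744, 0.593, 0.244]
clock: 12.43
eef_pos: [0.3984, 0.2309, 0.2789]
tool_rot: [-0.189, 0.744, 0.592, 0.244]
clock: 13.02
eef_pos: [0.3973, 0.0006, 0.2487]
tool_rot: [-0.189, 0.744, 0.592, 0.243]
t 13.0167 bay mm [-127.0514  173.9067  248.6689] q [-0.4972 -0.0557  1.9399  0.6068  1.4637 -0.4016] F [0.7614 0.3711 0.5867] 0.09395738914577957
(-150, 135, 150) [-0.3057  0.1534  0.2672]
```

View pics/w1.png

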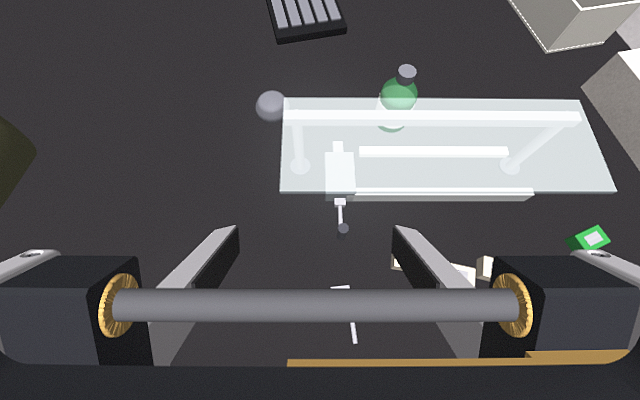

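The wrist view shows the knob at (343,228) between the open fingers, and the strips of the bay under the glass. I'll project my bay frame into this view to check which strip is the fence, and triangulate the knob.

```bash
cat >> h.py <<'E'
def proj(p,bay):
    X=O+np.atleast_2d(bay)/1000.@B.T
    return cv2.projectPoints(X,cv2.Rodrigues(p['R'])[0],np.ravel(p['t']).astype(float),p['mtx'],np.array([p['k1'],0,0,0,0.]))[0][:,0]
def tri(obs):
    A=[];b=[]
    for p,uv in obs:
        a=ray(p,[uv],0.)[0];c=-p['R'].T@np.ravel(p['t']);d=(a-c)/np.linalg.norm(a-c);P=np.eye(3)-np.outer(d,d);A.append(P);b.append(P@c)
    return np.linalg.solve(sum(A),sum(b))
E
python3 - <<'E'
from h import *
w=dict(np.load('w1.npz'));t=camera_params('top')
pts=[(0,-150,25),(0,113,25),(0,113,0),(0,-150,0),(-45,-155,130),(-45,210,130),(80,-155,136),(80,210,136),(-50,135,46),(-4,127,14)]
for n,p in(('w',w),('top',t)):
    for a,u in zip(pts,proj(p,pts)): print(n,a,u)
print('knob tri',B.T@(tri([(w,(343,225)),(t,(279,258.5))])-O)*1000, B.T@(ray(w,[(343,225)],.046)[0]-O)*1000,B.T@(ray(t,[(279,258.5)],.046)[0]-O)*1000)
print('depth fence strips',w['d'][152,430],w['d'][196,430],w['d'][197,440],w['d'][228,343])
for uv in [(430,152),(430,196)]: 
    z=w['d'][uv[1],uv[0]];n=cv2.undistortPoints(np.array([[uv]],float),w['mtx'],np.array([w['k1'],0,0,0,0]))[0,0]
    print(uv,B.T@(w['R'].T@(np.r_[n,1]*z-np.ravel(w['t']))-O)*1000)
E
```

```text
w (0, -150, 25) [536.2134 196.4326]
w (0, 113, 25) [356.7653 196.737 ]
w (0, 113, 0) [354.5981 203.3131]
w (0, -150, 0) [525.4459 202.9341]
w (-45, -155, 130) [614.9233 195.8527]
w (-45, 210, 130) [281.3055 196.4031]
w (80, -155, 136) [581.0734 101.1212]
w (80, 210, 136) [284.724  99.46 ]
w (-50, 135, 46) [344.308  225.3074]
w (-4, 127, 14) [346.4093 202.2432]
top (0, -150, 25) [284.9315 155.1203]
top (0, 113, 25) [262.0607 246.3867]
top (0, 113, 0) [263.0015 246.57  ]
top (0, -150, 0) [285.4641 156.8494]
top (-45, -155, 130) [299.6928 149.2729]
top (-45, 210, 130) [265.6541 286.8688]
top (80, -155, 136) [253.0465 137.8689]
top (80, 210, 136) [217.7969 275.1702]
top (-50, 135, 46) [277.1359 258.4695]
top (-4, 127, 14) [262.655  251.7122]
knob tri [-54.7654 135.8241  58.5008] [-49.5704 136.7038  46.    ] [-54.9382 133.889   46.    ]
depth fence strips 0.34537965 0.4518208 0.4541047 0.40182203
(430, 152) [  6.3955  44.8917 135.8828]
(430, 196) [ 3.2727  4.4965 19.6852]
```

Run:
```python
from h import *
go((-98,136,98),(-39,136,17))
```

```text
t 13.0667 bay mm [-125.3377  174.2332  248.9974] q [-0.4934 -0.0573  1.9408  0.6079  1.4625 -0.3987] F [-0.2783  0.2494 -0.122 ] 0.09414990983533832
(-98, 136, 98) [-0.2659  0.1482  0.5545]
(-39, 136, 17) [-0.2649  0.1447  0.9554]
```

```bash
python3 -m inch '[-0.13,0.07,0.27,0,0.1,-0.265,0.147,0.4,0,0.1,-0.265,0.147,0.55,0,0.1,-0.265,0.147,0.55,0,0.1,-0.265,0.147,0.55,0,0.1,-0.265,0.146,0.68,0,0.1,-0.265,0.145,0.82,0,0.1,-0.265,0.145,0.955,0,0.1,-0.265,0.145,0.955,0,0.1,-0.265,0.145,0.955,0,0.1]' 20
python3 - <<'E'
from h import *
go((-39,136,17))
p=camera_params('wrist');im,d=snapshot('wrist');cv2.imwrite('pics/w2.png',im[:,:,::-1]);np.savez('w2.npz',im=im,d=d,**p)
print(proj(p,[(-50,135,46)]))
E
```

```text
clock: 13.9
eef_pos: [0.4536, 0.0805, 0.0184]
tool_rot: [-0.19, 0.742, 0.595, 0.244]
contact_force: [0.6, -0.1, 0.3]
grip_width: 0.0421
gripper_force: 0.0
t 13.9 bay mm [-36.7474 136.7017  18.4123] q [-0.2628  0.4128  2.0435  0.8408  0.9076 -0.6519] F [ 0.0027 -0.5923  0.3092] 0.0420546675170131
(-39, 136, 17) [-0.0106  0.0028 -0.0007]
[[321.2474 252.7398]]
```

View pics/w2.png

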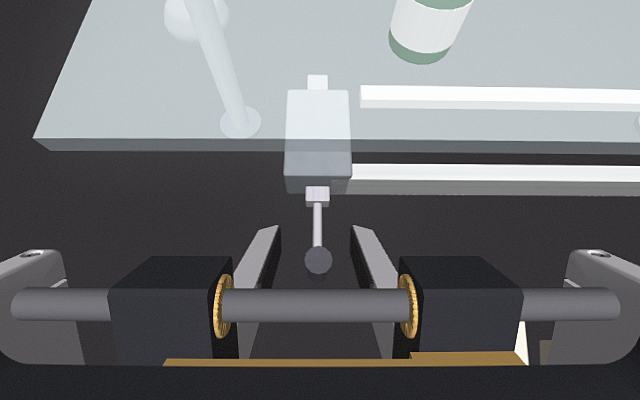

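The knob sits centred between the fingers at (318,259). I'll grip it and pull.

```bash
python3 -m inch '[0,0,0,0,1,0,0,0,0,1,0,0,0,0,1,0,0,0,0,1,0,0,0,0,1,0,0,0,0,1]' 35
python3 -m inch '[-0.03,0,-0.02,0,1,-0.06,0,-0.04,0,1,-0.09,0,-0.065,0,1,-0.12,0,-0.085,0,1,-0.15,0,-0.108,0,1,-0.155,0,-0.112,0,1,-0.155,0,-0.112,0,1]' 35
python3 - <<'E'
from h import *
go()
E
```

```text
clock: 14.45
eef_pos: [0.4546, 0.0787, 0.0178]
tool_rot: [-0.188, 0.744, 0.593, 0.244]
contact_force: [4.8, -3.3, 2.6]
grip_width: 0.0133
gripper_force: 35.0
clock: 15.03
eef_pos: [0.4438, 0.0324, 0.0175]
tool_rot: [-0.189, 0.744, 0.593, 0.244]
contact_force: [6.5, -0.9, -0.6]
grip_width: 0.0114
gripper_force: 35.0
t 15.0333 bay mm [-85.7907 135.5136  17.5064] q [-0.3784  0.4158  2.042   0.7922  0.9565 -0.7147] F [ 0.5628 -6.5646 -0.6004] 0.011350642382792746
```

```bash
python3 -m inch '[-0.01,0,-0.007,0,1,-0.013,0,-0.01,0,1,-0.013,0,-0.01,0,1]' 35
python3 - <<'E'
from h import *
go()
p=camera_params('wrist');im,d=snapshot('wrist');cv2.imwrite('pics/w3.png',im[:,:,::-1]);np.savez('w3.npz',im=im,d=d,**p)
print(proj(p,[(-95,135,46),(-49,127,14),(-49,143,14),(-4,127,14)]))
E
```

```text
clock: 15.28
eef_pos: [0.443, 0.0295, 0.0173]
tool_rot: [-0.189, 0.744, 0.593, 0.245]
contact_force: [21.5, 21.3, -16.5]
grip_width: 0.0114
gripper_force: 35.6
t 15.2833 bay mm [-88.7805 135.6899  17.2694] q [-0.3859  0.417   2.0415  0.7896  0.9605 -0.7193] F [ 25.52   -16.2599 -16.5057] 0.01135229417326133
[[319.3986 238.7684]
 [329.6714 185.4479]
 [305.8264 185.4355]
 [328.3085 129.6806]]
```

View pics/w3.png

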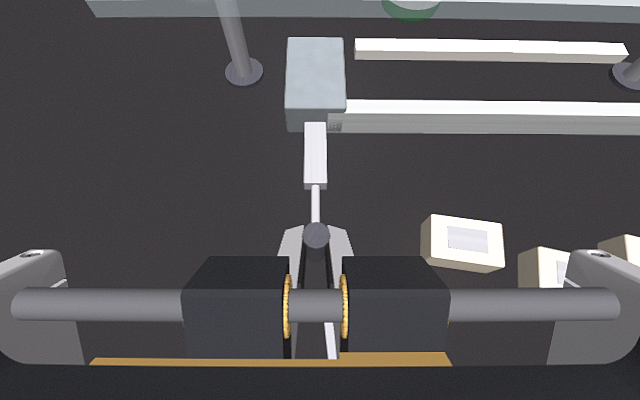

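The stop took 25 N at its end. The bar front is at (315,187), matching the fully-out projection, and the knob is at (316,236). Now I'll release, retreat along the tool axis and re-measure the blocks from above.

```bash
python3 -m inch '[0.008,0,0.006,0,1,0.008,0,0.006,0,0.1,0.008,0,0.006,0,0.1,0.008,0,0.006,0,0.1,0.008,0,0.006,0,-0.1,0,0,-0.1,0,-0.23,0,0,-0.25,0,-0.23,0,0,-0.4,0,-0.23,0,0,-0.4,0,-0.23]'
python3 - <<'E'
from h import *
p=camera_params('wrist');im,d=snapshot('wrist');cv2.imwrite('pics/w4.png',im[:,:,::-1]);np.savez('w4.npz',im=im,d=d,**p)
print(proj(p,[(-95,135,46),(-49,127,14)]))
for n,q,i in(('top',camera_params('top'),np.load('top0.npz')['im']),):
    for b in blocks(i,q,(290,325,178,242)): print(B[:,:2].T@(np.r_[b[0]/1000,b[1]/1000,0]-O)*1000, b[4]-167.2)
for b in blocks(im,p,(330,640,150,330)): print('w',B[:,:2].T@(np.r_[b[0]/1000,b[1]/1000,0]-O)*1000,np.array(b[2:]))
go((-129,46,74),(-82,46,9))
E
```

```text
clock: 16.08
eef_pos: [0.4295, -0.0317, 0.1025]
tool_rot: [-0.186, 0.744, 0.594, 0.245]
contact_force: [0.3, 0.0, 0.7]
grip_width: 0.0571
gripper_force: 0.0
[[315.7129 194.5299]
 [322.9544 165.4385]]
[-90.3493  43.6546] -9.476931762695301
[-112.8219  -17.6006] -12.969714355468739
[-106.2352  -75.0366] -15.25990982055663
w [-146.5557 -125.181 ] [ 12.4335  53.6632 140.5434]
w [-142.8761   70.3343] [ 20.525   69.4663 107.2428]
w [-111.6547  -16.1387] [ 27.9088  45.8924 153.5469]
w [-104.6036  -72.2512] [ 27.9384  43.5932 151.8568]
w [-88.9747  45.7815] [ 28.0805  43.8075 158.8157]
t 16.1333 bay mm [-150.1279  136.0726  100.2409] q [-0.5252  0.2547  1.9927  0.6547  1.1794 -0.647 ] F [ 0.022   0.3568 -0.1988] 0.057406709378132
(-129, 46, 74) [0.0057 0.3586 0.1392]
(-82, 46, 9) [0.0059 0.3544 0.46  ]
```

View pics/w4.png

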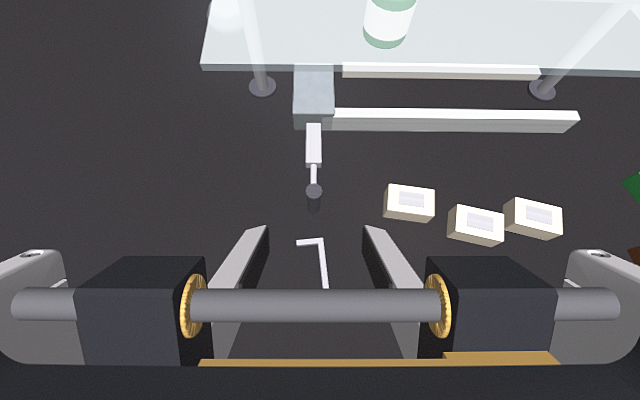

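The stop is still out, with the bar front at (314,163) and the knob at (314,190). The blocks are seen at (409,202), (476,224) and (532,217). I'll grip block A end to end, which squares it to the tool, and slide it.

```bash
python3 -m inch '[0.006,0.15,0.03,0,-0.23,0.006,0.3,0.1,0,-0.23,0.006,0.35,0.14,0,-0.23,0.006,0.35,0.14,0,-0.23,0.006,0.35,0.25,0,-0.23,0.006,0.35,0.36,0,-0.23,0.006,0.348,0.455,0,-0.23,0.006,0.348,0.455,0,-0.23,0.006,0.348,0.455,0,0.3,0.006,0.348,0.455,0,0.3,0.006,0.348,0.455,0,0.3,0.006,0.348,0.455,0,0.3]' 8
python3 - <<'E'
from h import *
go((-82,80,10),(-19,80,10))
p=camera_params('wrist');im,d=snapshot('wrist');cv2.imwrite('pics/w5.png',im[:,:,::-1])
for b in blocks(im,p,(330,640,150,250)): print('w',B[:,:2].T@(np.r_[b[0]/1000,b[1]/1000,0]-O)*1000,np.array(b[2:]))
E
```

```text
clock: 17.13
eef_pos: [0.5286, 0.018, 0.0078]
tool_rot: [-0.189, 0.743, 0.593, 0.244]
contact_force: [-0.2, -0.5, -0.6]
grip_width: 0.0441
gripper_force: 8.0
t 17.1333 bay mm [-80.9923  49.6886   7.8359] q [-0.3425  0.5692  1.8088  0.7676  0.9976 -0.6257] F [-0.5036  0.0512 -0.6156] 0.04410219909182513
(-82, 80, 10) [ 0.0021 -0.1212 -0.0104]
(-19, 80, 10) [ 0.2062 -0.1218  0.1375]
w [-87.7318 -61.057 ] [  2.9045  13.8788 166.9703]
w [-81.9057  27.5887] [ 14.1259  30.3095 167.1463]
```

View pics/w5.png

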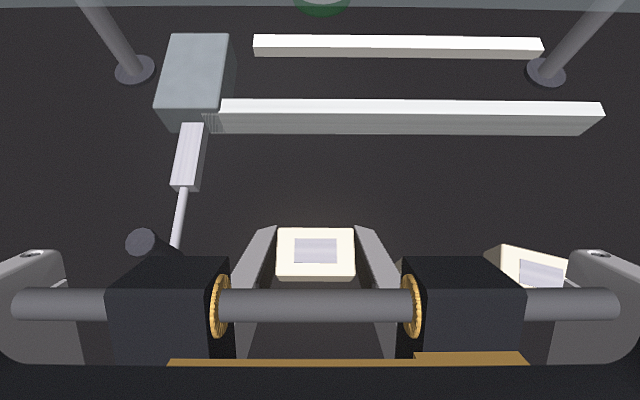

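```bash
python3 - <<'E'
from h import *
p=camera_params('wrist')
print('front edge',B.T@(ray(p,[(315,228.5)],.022)[0]-O)*1000)
go((-50,65,8.5),(-18,80,8.5))
E
python3 -m inch '[0.03,-0.02,0.022,0,0.3,0.06,-0.04,0.042,0,0.3,0.1,-0.06,0.073,0,0.3,0.14,-0.08,0.1,0,0.3,0.18,-0.1,0.13,0,0.3,0.206,-0.12,0.147,0,0.3,0.206,-0.12,0.147,0,0.3,0.206,-0.12,0.147,0,-0.1,0.206,-0.12,0.147,0,-0.1,0.206,-0.12,0.147,0,-0.1]'
python3 - <<'E'
from h import *
go()
E
```

```text
front edge [-76.9597  51.0456  22.    ]
t 17.1833 bay mm [-80.986   49.6385   7.8287] q [-0.3425  0.5693  1.8086  0.7676  0.9977 -0.6257] F [ 0.2989 -0.1134  0.0169] 0.04371982041862737
(-50, 65, 8.5) [ 0.1021 -0.0617  0.07  ]
(-18, 80, 8.5) [ 0.2059 -0.1221  0.1447]
clock: 18.02
eef_pos: [0.514, 0.0862, 0.0079]
tool_rot: [-0.189, 0.743, 0.593, 0.244]
contact_force: [-0.3, 0.1, 0.1]
grip_width: 0.0514
gripper_force: 0.0
t 18.0167 bay mm [-17.7491  79.023    7.9472] q [-0.2181  0.5251  1.888   0.8356  0.9123 -0.5848] F [0.0064 0.283  0.1131] 0.0514292074049344
```

```bash
python3 -m inch '[-0.026,0,-0.019,0,-0.1,-0.052,0,-0.037,0,-0.1,-0.052,0,-0.037,0,-0.1,-0.052,0,-0.037,0,0.3,-0.052,0,-0.037,0,0.3,-0.052,0,-0.037,0,0.3,-0.035,0,-0.025,0,0.3,-0.018,0,-0.013,0,0.3,-0.001,0,-0.001,0,0.3,-0.001,0,-0.001,0,0.3]' 8
python3 - <<'E'
from h import *
go()
E
python3 -m inch '[0,0,0,0,-0.1,0,0,0,0,-0.1,0,0,0,0,-0.1,0,0,-0.1,0,-0.2,0,0,-0.25,0,-0.2,0,0,-0.38,0,-0.2,0,0,-0.38,0,-0.2]'
python3 - <<'E'
from h import *
p=camera_params('wrist');im,d=snapshot('wrist');cv2.imwrite('pics/w6.png',im[:,:,::-1])
for b in blocks(im,p,(330,640,150,330)): print('w',B[:,:2].T@(np.r_[b[0]/1000,b[1]/1000,0]-O)*1000,np.array(b[2:]))
go((-116,-14.5,9))
E
```

```text
clock: 18.85
eef_pos: [0.5138, 0.0872, 0.0079]
tool_rot: [-0.189, 0.743, 0.594, 0.243]
contact_force: [0.4, 1.2, -1.6]
grip_width: 0.0443
gripper_force: 8.0
t 18.85 bay mm [-16.8483  79.4907   7.9363] q [-0.2161  0.5248  1.8883  0.8355  0.9119 -0.5842] F [ 1.2568 -0.0819 -1.6052] 0.044329356923071
clock: 19.43
eef_pos: [0.5023, 0.0293, 0.0891]
tool_rot: [-0.186, 0.743, 0.594, 0.245]
contact_force: [-0.4, -0.0, -0.1]
grip_width: 0.0563
gripper_force: 0.0
w [ -75.8719 -176.1123] [  8.8346  35.1423 140.8145]
w [-70.1961  17.0189] [ 18.5437  65.6157 107.6108]
w [ -3.9531 -42.5115] [ 39.9399 215.0153 167.5258]
w [ 29.5925 -89.0446] [  6.8355 305.4742 167.7337]
t 19.4833 bay mm [-74.6787  78.6535  86.9491] q [-0.3368  0.3697  1.8732  0.719   1.0903 -0.5188] F [-0.179   0.2363 -0.7281] 0.056370755941780586
(-116, -14.5, 9) [-0.3181  0.3694  0.1603]
```

View pics/w6.png

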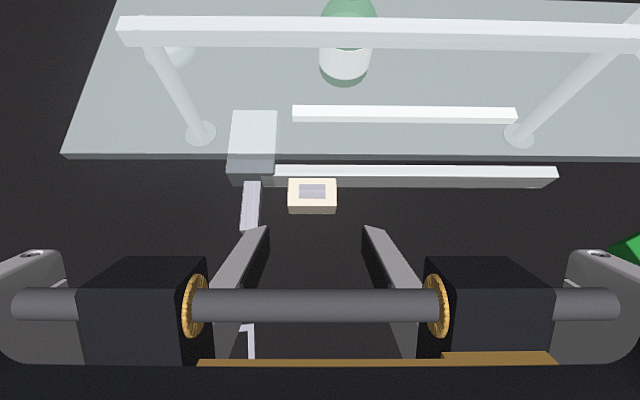

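Block A is square at the fence at (312,195). Next is block B, gripped at its rear so the finger misses block C.

```bash
python3 -m inch '[-0.15,0.15,-0.1,0,-0.2,-0.28,0.3,-0.15,0,-0.2,-0.334,0.371,-0.15,0,-0.2,-0.334,0.371,-0.15,0,-0.2,-0.334,0.371,-0.05,0,-0.2,-0.334,0.371,0.05,0,-0.2,-0.334,0.371,0.149,0,-0.2,-0.334,0.371,0.149,0,-0.2,-0.334,0.371,0.149,0,0.3,-0.334,0.371,0.149,0,0.3,-0.334,0.371,0.149,0,0.3,-0.334,0.371,0.149,0,0.3]' 8
python3 - <<'E'
from h import *
p=camera_params('wrist');im,d=snapshot('wrist');cv2.imwrite('pics/w7.png',im[:,:,::-1])
for b in blocks(im,p,(240,640,200,330)): print('w',B[:,:2].T@(np.r_[b[0]/1000,b[1]/1000,0]-O)*1000,np.array(b[2:]))
go((-22,14,8.5))
E
```

```text
clock: 20.48
eef_pos: [0.5811, -0.033, 0.006]
tool_rot: [-0.189, 0.743, 0.594, 0.243]
contact_force: [-0.1, -1.1, -0.5]
grip_width: 0.0462
gripper_force: 7.7
w [-133.9675 -176.475 ] [  6.7414  31.9698 140.9613]
w [-129.7078   23.4205] [11.2029 37.8722 57.7236]
w [-105.2283  -72.5019] [ 26.2488  43.2447 152.195 ]
w [-119.3589  -27.4793] [ 34.7788  79.1794 141.6553]
t 20.5333 bay mm [-119.2772  -12.8925    6.0985] q [-0.3957  0.6768  1.6166  0.7136  1.0865 -0.5923] F [-0.6202  0.0263 -0.9092] 0.046113915101249854
(-22, 14, 8.5) [ 0.321  -0.1084  0.2197]
```

View pics/w7.png

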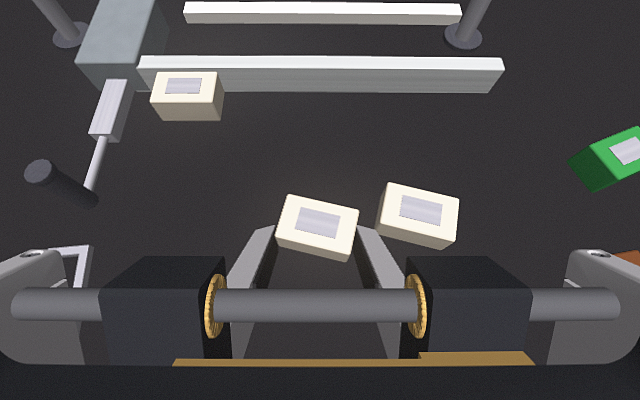

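The picture shows block A at the fence (187,95). Block B at (317,227) is gripped but still turned, and block C is at (418,215). I'll drag B clear, then regrip it nearer its middle so it squares up.

```bash
python3 -m inch '[0.04,-0.02,0.025,0,0.3,0.075,-0.055,0.048,0,0.3,0.11,-0.08,0.07,0,0.3,0.148,-0.108,0.0955,0,0.3,0.148,-0.108,0.0955,0,-0.25,0.148,-0.108,0.0955,0,-0.25,0.148,-0.108,0.0955,0,-0.25,0.168,-0.108,0.11,0,-0.25,0.184,-0.108,0.121,0,-0.25,0.184,-0.108,0.121,0,0.3,0.184,-0.108,0.121,0,0.3,0.184,-0.108,0.121,0,0.3,0.184,-0.108,0.121,0,0.3]' 15
python3 - <<'E'
from h import *
p=camera_params('wrist');im,d=snapshot('wrist');cv2.imwrite('pics/w8.png',im[:,:,::-1]);np.save('w8.npy',im)
# block top front edge near image centre column
m=(im.min(2)>200)[:,300:340];print('first bright rows below 150',[150+np.argmax(m[150:,c]) for c in (0,10,20,30,39)])
for c,r in((300,150+np.argmax(m[150:,0])),(339,150+np.argmax(m[150:,39]))): print(B.T@(ray(p,[(c,r)],.022)[0]-O)*1000)
go((-40,14,8.5),(-22,14,8.5))
E
```

```text
clock: 21.62
eef_pos: [0.5674, 0.0261, 0.0087]
tool_rot: [-0.189, 0.743, 0.594, 0.244]
contact_force: [-0.2, 0.6, -0.1]
grip_width: 0.0473
gripper_force: 15.0
first bright rows below 150 [np.int64(212), np.int64(215), np.int64(217), np.int64(219), np.int64(221)]
[-50.0776  23.9198  22.    ]
[-55.6614   1.0961  22.    ]
t 21.6667 bay mm [-64.5466  13.6955   8.6896] q [-0.3046  0.6236  1.7065  0.7611  1.0138 -0.5635] F [0.2315 0.2541 0.615 ] 0.04772838627446432
(-40, 14, 8.5) [ 0.0791 -0.0015  0.0582]
(-22, 14, 8.5) [ 0.1374 -0.0017  0.1005]
```

```bash
python3 -m inch '[0,0,0,0,-0.2,0,0,0,0,-0.2,0,0,0,0,-0.2,0,0,-0.14,0,-0.2,0,0,-0.28,0,0.3,0,0,-0.28,0,0.53,0,0,-0.28,0,0.53,-0.06,0,-0.18,0,0.53,-0.115,0,-0.083,0,0.53,-0.115,0,-0.083,0,0.53,-0.08,0,-0.058,0,0.53,-0.045,0,-0.032,0,0.53,-0.01,0,-0.007,0,0.53,0.025,0,0.018,0,0.53,0.055,0,0.04,0,0.53,0.08,0,0.058,0,0.53,0.09,0,0.065,0,0.53,0.09,0,0.065,0,0.53]' 15
python3 - <<'E'
from h import *
p=camera_params('wrist');im,d=snapshot('wrist');np.save('w9.npy',im)
m=(im.min(2)>190)
for c in (290,300,310,320,330,340,350):
    r=np.flatnonzero(m[120:300,c])+120;print(c,r.min() if len(r) else None,r.max() if len(r) else None,end=' ; ')
go((-35,14,8.5))
E
```

```text
clock: 23.17
eef_pos: [0.5736, 0.0541, 0.0089]
tool_rot: [-0.189, 0.743, 0.594, 0.244]
contact_force: [-0.0, -0.2, 0.4]
grip_width: 0.0222
gripper_force: 0.0
290 157 219 ; 300 157 219 ; 310 158 219 ; 320 158 219 ; 330 158 219 ; 340 158 219 ; 350 158 173 ; t 23.2167 bay mm [-36.364   13.7033   8.858 ] q [-0.2529  0.6239  1.7053  0.7789  0.9885 -0.5315] F [-0.9764 -0.466  -0.8361] 0.021886968143550897
(-35, 14, 8.5) [ 0.0036 -0.0012  0.0044]
```

```bash
python3 -m inch '[0.008,0,0.006,0,0.53,0.016,0,0.012,0,0.53,0.02,0,0.0145,0,0.53,0.02,0,0.0145,0,0.53]'
python3 - <<'E'
from h import *
go()
E
python3 -m inch '[0,0,0,0,0.53,-0.02,0,-0.015,0,0.53,-0.02,0,-0.1,0,0.2,-0.02,0,-0.25,0,-0.2,-0.02,0,-0.4,0,-0.2,-0.02,0,-0.4,0,-0.2]'
cat >> h.py <<'E'
def look():  # ivory block tops from the wrist camera: saturation separates ivory from white metal
    p=camera_params('wrist');im,d=snapshot('wrist');np.save('last.npy',im)
    hsv=cv2.cvtColor(im,cv2.COLOR_RGB2HSV);m=((hsv[...,2]>190)&(hsv[...,1]>14)&(hsv[...,0]<40)).astype(np.uint8)
    m[250:]=0;m=cv2.morphologyEx(m,cv2.MORPH_OPEN,np.ones((2,2)))
    for c in cv2.findContours(m,cv2.RETR_EXTERNAL,cv2.CHAIN_APPROX_NONE)[0]:
        if cv2.contourArea(c)<100: continue
        (cx,cy),(a,b),an=cv2.minAreaRect((((ray(p,c[:,0],.022)-O)@B)[:,:2]*1000).astype(np.float32))
        if a>b: a,b,an=b,a,an+90
        print('block px',cv2.boundingRect(c),'bay',np.array([cx,cy,a,b]),'turn',(an+90)%180-90 if False else an)
    return im,p
E
python3 - <<'E'
from h import *
im,p=look();go((-106,-73,9))
print(im[195:225:3,250:400:30].tolist()[:3])
E
```

```text
clock: 23.55
eef_pos: [0.5749, 0.0574, 0.0086]
tool_rot: [-0.188, 0.744, 0.594, 0.243]
contact_force: [-8.1, -16.9, 5.1]
grip_width: 0.022
gripper_force: 9.1
t 23.55 bay mm [-32.3943  13.2967   8.6174] q [-0.2446  0.624   1.7047  0.7797  0.9822 -0.524 ] F [-18.261    4.1188   5.0918] 0.02204888139707695
clock: 24.05
eef_pos: [0.5621, -0.0054, 0.092]
tool_rot: [-0.186, 0.744, 0.593, 0.246]
contact_force: [0.3, -0.4, 1.2]
grip_width: 0.0456
gripper_force: 0.0
block px (288, 161, 47, 26) bay [-12.3858  15.3006  26.0369  43.0455] turn 0.23787401616573334
block px (219, 161, 47, 26) bay [-12.5674  79.099   25.9581  42.7241] turn 0.1611100286245346
t 24.1 bay mm [-95.0071  12.7057  89.4752] q [-0.3601  0.4887  1.6839  0.6904  1.1551 -0.4843] F [ 0.1995  0.9353 -0.2528] 0.049578932404192116
(-106, -73, 9) [-0.2256  0.3388  0.2396]
[[[79, 76, 73], [66, 62, 63], [72, 67, 63], [60, 56, 57], [59, 55, 57]], [[69, 64, 64], [66, 64, 65], [61, 61, 59], [62, 57, 61], [56, 55, 55]], [[63, 61, 62], [59, 58, 59], [66, 61, 62], [64, 60, 61], [60, 56, 57]]]
```

```bash
python3 -m inch '[-0.07,0.12,0,0,0.53,-0.14,0.24,0,0,0.53,-0.206,0.339,0.007,0,0.53,-0.206,0.339,0.007,0,0.53,-0.265,0.339,0.088,0,0.53,-0.323,0.339,0.169,0,0.53,-0.323,0.339,0.169,0,0.53,-0.28,0.339,0.2,0,0.53,-0.24,0.339,0.229,0,0.53,-0.2,0.339,0.258,0,0.53,-0.16,0.339,0.287,0,0.53,-0.12,0.339,0.316,0,0.53,-0.08,0.339,0.345,0,0.53,-0.05,0.339,0.366,0,0.53,-0.03,0.339,0.381,0,0.53,-0.01,0.339,0.395,0,0.53,0.005,0.339,0.406,0,0.53,0.012,0.339,0.411,0,0.53,0.012,0.339,0.411,0,0.53]' 15
python3 - <<'E'
from h import *
go()
E
python3 -m inch '[0,0,0,0,0.53,-0.02,0,-0.015,0,0.53,-0.02,0,-0.1,0,0.53,-0.02,0,-0.25,0,1,-0.02,0,-0.4,0,1,-0.02,0,-0.4,0,1]'
python3 - <<'E'
from h import *
im,p=look();go((-18,-115,9))
E
```

```text
clock: 25.68
eef_pos: [0.6573, 0.0384, 0.0059]
tool_rot: [-0.188, 0.744, 0.594, 0.243]
contact_force: [-8.1, -14.6, 4.2]
grip_width: 0.0221
gripper_force: 8.1
t 25.6833 bay mm [-32.5793 -71.2927   5.8781] q [-0.242   0.77    1.4415  0.7312  1.0667 -0.4281] F [-16.0868   4.6871   4.187 ] 0.02211964709689382
clock: 26.18
eef_pos: [0.6448, -0.0247, 0.0901]
tool_rot: [-0.185, 0.744, 0.593, 0.246]
contact_force: [0.5, -0.5, 0.3]
grip_width: 0.0056
gripper_force: 0.0
block px (289, 160, 48, 26) bay [-12.8422 -71.2901  25.9358  43.3395] turn 0.15904845297336578
block px (195, 159, 49, 27) bay [-12.577   14.5469  26.8882  42.8126] turn 0.14898410439491272
block px (124, 159, 51, 27) bay [-12.6892  78.9141  26.8684  42.9572] turn 0.06959174573421478
t 26.2333 bay mm [-95.3666 -72.1538  87.2637] q [-0.3423  0.6523  1.4223  0.6705  1.2215 -0.4054] F [ 0.0861 -0.5777 -0.7745] 0.002516359898649159
(-18, -115, 9) [0.0665 0.1656 0.4374]
```

```bash
python3 -m inch '[0.03,0.1,0,0,1,0.06,0.166,0.1,0,1,0.06,0.166,0.25,0,1,0.06,0.166,0.4,0,1,0.06,0.166,0.43,0,1,0.06,0.166,0.43,0,1]' 15
python3 - <<'E'
from h import *
go((-20,-25,9),(-20,-15,9))
E
```

```text
clock: 26.73
eef_pos: [0.7009, 0.0451, 0.0049]
tool_rot: [-0.19, 0.743, 0.594, 0.244]
contact_force: [0.5, 2.8, 2.9]
grip_width: 0.0003
gripper_force: 1.4
t 26.7333 bay mm [ -16.4077 -112.3037    4.8694] q [-0.218   0.8494  1.296   0.7171  1.1065 -0.3639] F [2.8758 0.1584 2.8939] 0.0003149403201561056
(-20, -25, 9) [-0.0009 -0.3491 -0.0241]
(-20, -15, 9) [-0.0007 -0.3891 -0.0243]
```

```bash
python3 -m inch '[0,0,-0.02,0,1,0,-0.03,-0.022,0,1,0,-0.06,-0.022,0,1,0,-0.09,-0.022,0,1,0,-0.12,-0.022,0,1,0,-0.15,-0.022,0,1,0,-0.18,-0.022,0,1,0,-0.21,-0.022,0,1,0,-0.24,-0.022,0,1,0,-0.27,-0.022,0,1,0,-0.3,-0.022,0,1,0,-0.32,-0.022,0,1,0,-0.34,-0.022,0,1,0,-0.36,-0.022,0,1,0,-0.37,-0.022,0,1,0,-0.37,-0.022,0,1]' 15
python3 - <<'E'
from h import *
im,p=look();go()
E
```

```text
clock: 28.07
eef_pos: [0.6094, 0.0609, 0.0098]
tool_rot: [-0.189, 0.743, 0.594, 0.243]
contact_force: [0.7, 0.3, -0.1]
grip_width: 0.0005
gripper_force: 0.0
block px (220, 200, 75, 44) bay [-11.981   15.3762  26.6059  42.3877] turn 0.06669989973306656
block px (144, 200, 78, 43) bay [-11.7826  59.1233  26.0663  42.1769] turn 0.08299008756875992
block px (68, 200, 81, 43) bay [-11.9004 102.9946  26.1772  42.2315] turn 0.07985980808734894
t 28.1167 bay mm [-21.2503 -19.6715   9.712 ] q [-0.2251  0.6782  1.6024  0.7657  1.0095 -0.4726] F [0.0697 0.4997 0.1326] 0.00039088818441542427
```

```bash
python3 -m inch '[0,-0.006,0,0,1,0,-0.012,0,0,1,0,-0.016,0,0,1,0,-0.016,0,0,1]'
python3 -m inch '[0,-0.004,0,0,1,0,-0.006,0,0,1,0,-0.006,0,0,1]'
python3 - <<'E'
from h import *
im,p=look();go()
E
```

```text
clock: 28.45
eef_pos: [0.6065, 0.0614, 0.01]
tool_rot: [-0.189, 0.743, 0.593, 0.244]
contact_force: [4.5, -1.4, 0.1]
grip_width: 0.0004
gripper_force: 2.3
clock: 28.7
eef_pos: [0.6061, 0.0613, 0.0105]
tool_rot: [-0.187, 0.744, 0.593, 0.245]
contact_force: [10.0, -2.6, -0.8]
grip_width: 0.0002
gripper_force: 5.1
block px (221, 200, 75, 44) bay [-12.1067  18.1696  26.6958  42.4301] turn 179.9810028076172
block px (145, 200, 78, 43) bay [-11.8669  61.8934  26.1002  42.1928] turn 0.04435567185282707
block px (70, 200, 81, 43) bay [-11.9402 105.6802  26.1815  42.2488] turn 0.041199468076229095
t 28.75 bay mm [-21.6546 -16.3123  10.4912] q [-0.2256  0.6689  1.6169  0.7702  1.0014 -0.4791] F [ -1.674  -10.0113   0.4017] 0.00036788161622664553
```

The row is butted with 10 N of reaction. Now I'll back off, retreat and check.

```bash
python3 -m inch '[0,0.02,0,0,1,0,0.04,0,0,1,0,0.04,-0.1,0,1,0,0.04,-0.25,0,1,0,0.04,-0.4,0,1,0,0.04,-0.55,0,1,0,0.04,-0.55,0,1,0,0.04,-0.55,0,1]'
python3 - <<'E'
from h import *
im,p=look();go()
print(proj(p,[(-49,127,14),(-49,143,14),(-95,135,46)]))
r=im[:,:,:].min(2).astype(int)
u=proj(p,[(-40,135,14)])[0].astype(int);print('bar px row',u,r[u[1],u[0]-25:u[0]+40])
u=proj(p,[(-49,135,14)])[0].astype(int);print('bar front col',u,r[u[1]-12:u[1]+12,u[0]-1])
E
```

```text
clock: 29.42
eef_pos: [0.5959, -0.0197, 0.1224]
tool_rot: [-0.188, 0.744, 0.593, 0.244]
contact_force: [0.1, 0.4, -1.1]
grip_width: 0.0003
gripper_force: 0.0
block px (166, 170, 130, 25) bay [-12.6432  61.4662  27.2884 130.9392] turn 0.05241174250841141
t 29.4667 bay mm [-102.0092  -23.4539  120.9199] q [-0.3634  0.517   1.5524  0.6621  1.243  -0.4151] F [ 0.5755  0.7481 -0.5407] 0.0004879217988955788
[[164.0932 217.9038]
 [148.2014 217.8794]
 [128.4046 256.2922]]
bar px row [157 209] [ 55  55  52  49  54  57  59  54  53  56  56  55  53  54  53  49  56 157
 213 207 203 199 201 206 204 206 208 210 207 203 207 210 150  85  78  82
  82  78  61  60  57  61  59  63  57  58  58  58  57  60  58  59  60  60
  63  58  55  58  59  60  58  56  59  61  59]
bar front col [156 217] [204 204 203 207 206 208 207 206 210 208 114 176 189 195 212 214 214 211
 210 207 209 205 206 204]
```

The row now reads as one straight strip, 27 × 131 mm and 0.05° from the fence. The stop is still fully out and the robot is clear.

```bash
python3 -c "
from workcell import *;print(hand_in())"
```

```text
the job is handed in; nothing more can be done
None
```

The job is handed in at about 29.5 s of the 66 s allowed: the stop is fully out and the three ivory blocks form one straight row against the fence, touching each other and the bar; the hand-in call returned no verdict.

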